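Sort the floor-layer's small things into jar, tray and bit box

TASK

The floor is laid and the bench gets cleared: drop the white and the green spacer through the neck of the clear jar and leave the jar standing, and lay the carpenter's pencil and the marker flat in the blue tray. Put the bit strip into the black box, on its base with the bits pointing up, then shut the red lid.

Things in the scene. Friction and masses are not known exactly. Their poses are not given: they have to be found in the camera images.
- spacer_white: White plastic L-shaped flooring spacer, lying on its foot: foot 40 (x) x 24 (y) x 10 mm thick, with a lip 8 mm long at the -x end that rises to 18 mm. Origin: centre of the foot's underside, z up. Grip across the 24 mm (y), best 4 mm to +x of the origin. 20 g. Goes into the jar.
- spacer_green: Green spacer, the same shape and axes as the white one. Goes into the jar.
- pencil: Flat carpenter's pencil, red-orange, lying flat: 168 mm long (along its y, +-84 mm), 15 mm wide (x), 8 mm thick. Origin: middle of the underside, z up. Centre of mass about 10 mm to +y. Goes into the tray.
- marker: White marker pen with black cap, lying: 135 mm long (along its y, +-68 mm), round, 13 mm thick (cap 16 mm). Origin: middle of the underside at the start, z up at the start (the pen can roll). Goes into the tray.
- bit_strip: Black bit strip standing on its base, six hex bits pointing up: 75 mm long (y), 16 mm wide (x), base 14 mm high, 36 mm high over the bits. Origin: centre of the underside, z up. Grip across the 16 mm of the base. Goes into the black box.
- jar: Clear jar, loose, 122 mm high, body 94 mm across, its neck at the top 64 mm across inside and 71 mm outside; open, no cap. Floor 5 mm thick; a red and a blue spacer lie in it already. Origin: centre of the underside, z up. 0.4 kg.
- tray: Blue open pen tray, loose, 0.35 kg: 194 (x) x 112 (y) x 22 mm outside, with a round rim to 25 mm; walls and floor 4 mm. Origin: centre of the underside, x along its length.
- bit_box: Black box, fixed to the bench: 115 (x) x 95 (y) x 48 mm outside, walls and floor 3.5 mm. Origin: centre of the underside; x points to the hinge side, which faces away from the robot. Its red lid is hinged along the +x rim, 57.5 mm from the centre at 48.5 mm height.
- lid (a joint): Angle of the red lid: 0 shut, 1.85 rad wide open, leaning back, resting by its own weight. Hinge line along the box's y at (57.5, 0, 48.5) mm in the box frame. Lid 97 mm wide, 6 mm thick, 116 mm long from the hinge, thumb tab (36 mm wide) to 129 mm. Open, its top is 172 mm above the bench. Pushed from behind toward the robot past upright (below 1.5 rad), it falls shut by itself.
There are look-alikes about, which are no part of the job. Of the things that look like the spacer_white, the largest one is meant.

How it is judged (in metres and radians):
At the end, for the whole second after the job is handed in: Both spacers in the jar below its neck (under 95 mm), jar upright within 0.1 rad; pencil and marker flat (0.12 rad) inside the tray, middles within 40 mm of the tray's middle lengthwise; bit strip in the black box, bits up within 0.2 rad, lid below 0.08 rad; all at rest (horizontal distance between each of spacer_white, spacer_green and jar below 0.045 m and z of spacer_white in the frame of jar between 0 and 0.095 m and z of spacer_green in the frame of jar between 0 and 0.095 m and angle between each of jar, tray's own z axis and vertical below 0.1 rad and x of pencil in the frame of tray between -0.04 and 0.04 m and y of pencil in the frame of tray between -0.053 and 0.053 m and z of pencil in the frame of tray between 0 and 0.024 m and angle between pencil's own y axis and vertical between 1.4508 and 1.6908 rad and x of marker in the frame of tray between -0.04 and 0.04 m and y of marker in the frame of tray between -0.053 and 0.053 m and z of marker in the frame of tray between 0 and 0.024 m and angle between marker's own y axis and vertical between 1.4508 and 1.6908 rad and x of bit_strip in the frame of bit_box between -0.045 and 0.045 m and y of bit_strip in the frame of bit_box between -0.042 and 0.042 m and z of bit_strip in the frame of bit_box between 0 and 0.015 m and angle between bit_strip's own z axis and vertical below 0.2 rad and value of joint lid below 0.08 rad and linear speed of each of pencil, marker, bit_strip, spacer_white, spacer_green, jar, tray below 0.03 m/s); the robot touches nothing.
It also fails if it takes over 136 s, if anything falls off the work surface, if the arm or the gripper's body presses on something with over 40 N, if the wrist force passes 120 N, or if a joint passes its speed limit or range.

ROBOT

A 6-joint arm with a two-finger parallel gripper is mounted at the origin on the work surface; the furniture and walls round the work are solid. World frame = base frame: x ahead of the robot, y to its left, z up, the work surface at z = 0. Lengths are in mm, angles in rad, forces in N, time in s.
With the tool pointing down it reaches from about 350 to 875 mm from the base axis. Payload 4.2 kg.
Tool frame: the origin (TCP) lies at the very end of the fingers, on their centre line; the grasp point (between the pads) lies ctrl.pinch_z behind it (ctrl.pinch_z is the distance from the TCP to the grasp point, in mm); z points along the fingers, y is the line along which they close (so a half turn about z gives the same grasp; the last joint's range is limited). The gripper opens to 87 mm and grips with 3 to 60 N. Pads are 19 mm wide; open, the fingers measure 117 mm over their backs; the gripper's body (75 mm by 190 mm) begins 51 mm behind the grasp point.
Start: joints at [-1.065, 0.385, 0.008, 0, -1.194, -0.259], TCP at [152.706, -606.036, 222.55] pointing down, gripper open.
Joint ranges: [-3.14, 3.14], [-1.21, 2.06], [-1.07, 1.41], [-3.16, 2.05], [-2.99, -0.16], [-3.1, 3.1]. Speed limits (rad/s): [2.79, 2.79, 3.14, 3.14, 3.14, 3.14].

INTERFACE

Orientations are given as a unit quaternion [x, y, z, w].
In Python, from workcell import ctrl gives the robot as it stands. The module is installed in compiled form; this text tells all that it offers. Calls block until the motion is done:
- ctrl.movep(position, orientation): joint-space move of the TCP to a pose.
- ctrl.move_linear(position, rot=None, rate=150, guard=None): straight line of the TCP; rot=None keeps the orientation; rate is the mean speed in mm/s. With guard (N) it stops when the force on the tool has changed by that much, and returns True; else False.
- ctrl.movej(angles): joint-space move.
- ctrl.command_gripper(opening, grip_force=None): finger opening in mm; grip_force is the grip in N (None keeps the last); returns when the fingers have stopped.
- ctrl.hold(seconds).
- ctrl.ik(position, orientation): joint angles nearest the present ones, or None.
- ctrl.snapshot(name): name is "side" or "top"; returns a dict with "img" (384x512x3 uint8, red, green, blue), "fovy" (degrees; the focal length in pixels is half the picture's height over the tangent of half this angle, whatever the lens; pixels are square), "cx", "cy" (the principal point, pixels), "position" and "orientation" of the camera in the world. Camera axes: x right, y up, looking along -z (the intrinsics and any distortion apply to the point x, -y, -z); pixel columns grow to the right and rows downward; lengths in mm; the calibration is good to about 2 mm. A picture is of the moment at which its call begins. There is no depth.
A pose or a line that the arm cannot do raises ctrl.MotionError and nothing moves.
- ctrl.finish_job(): hands the job in; it is judged then, once.
Readings, each from a call of its own:
- ctrl.get_time_s(): time.
- ctrl.get_q(): joint angles.
- ctrl.get_qvel(): joint speeds.
- ctrl.get_effort(): joint torques, N m.
- ctrl.get_ee_pos(): TCP position.
- ctrl.get_tcp_rot(): TCP orientation.
- ctrl.get_wrist_force(): force on the tool from outside, world axes, zero at the start.
- ctrl.get_ft_torque(): the same for the moment, N m.
- ctrl.get_finger_gap(): finger opening in mm.
- ctrl.get_grasp_force(): force on a finger pad.
Only numpy, scipy, OpenCV 4.12 (cv2) and the standard library are available. Lean on these libraries where they do the work, as an engineer would, in place of code of your own. Each camera call takes 0.05 s, during which the arm holds its last target. There are 200 camera calls.

## Working session

There is one attempt and no reset: what is moved stays moved. The work goes in short steps, each a Python script; the robot and the scene stay as the last script left them, time stands still between calls to the robot, and variables do not carry over. Pictures are saved under pics/ and viewed, at most 14 in all, crops included, and the job is handed in when it is done.

```bash
mkdir -p pics
python3 - <<'E'
from workcell import ctrl
import cv2
for n in("top","side"):
    s=ctrl.snapshot(n); cv2.imwrite(f"pics/{n}0.png",s["img"][:,:,::-1])
    print(n,{k:v for k,v in s.items() if k!="img"})
print(ctrl.pinch_z,ctrl.get_tcp_rot(),ctrl.get_time_s())
E
```

```text
top {'fovy': 48.41068178676649, 'cx': 254.38922086806778, 'cy': 188.64195530078808, 'position': array([ 413.00620408,    8.58770975, 1095.16067038]), 'orientation': array([ 0.02839914, -0.03481629, -0.69870541,  0.71399724])}
side {'fovy': 44.47215246930318, 'cx': 250.0504915091376, 'cy': 188.5243782306909, 'position': array([441.75823694, 879.37967633, 544.65743547]), 'orientation': array([-0.01782872,  0.50470838,  0.8626614 , -0.02769294])}
18.700000000000003 [-1.23008665e-01  9.92405108e-01  9.69325397e-04 -1.76736424e-04] 0.1
```

View pics/top0.png

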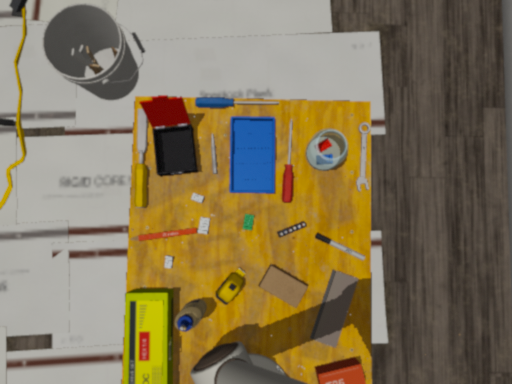

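View pics/side0.png

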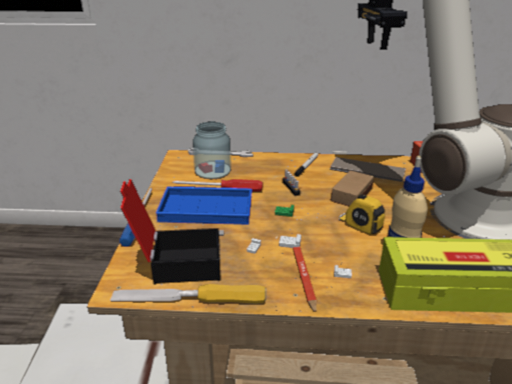

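Top view, with the arm out of the way:
- box at (175,148), tray at (253,155), jar at (327,149)
- green spacer at (249,222), strip at (292,229), pencil at (168,234)
- marker at (340,246), white with a black end. The grey item at (214,153) is a thin look-alike.
- White spacer candidates at (197,198), (204,226) and (168,262). (204,226) looks largest; I'll confirm it in a crop.

```bash
cat > h.py <<'E'
import numpy as np, cv2
from scipy.spatial.transform import Rotation as R
from workcell import ctrl
def snap(n,save=None):
    s=ctrl.snapshot(n)
    if save: cv2.imwrite(f"pics/{save}.png",s["img"][:,:,::-1])
    return s
def ray(s,u,v,z):
    h,w=s["img"].shape[:2]; f=h/2/np.tan(np.radians(s["fovy"])/2)
    d=R.from_quat(s["orientation"]).apply([(u-s["cx"])/f,-(v-s["cy"])/f,-1]); p=s["position"]
    return p+d*(z-p[2])/d[2]
def proj(s,p):
    h,w=s["img"].shape[:2]; f=h/2/np.tan(np.radians(s["fovy"])/2)
    c=R.from_quat(s["orientation"]).inv().apply(np.array(p)-s["position"])
    return np.array([s["cx"]+f*c[0]/-c[2], s["cy"]-f*c[1]/-c[2]])
def rect(s,m,box,z):
    """largest blob of mask in box (u0,v0,u1,v1): centre, long-axis angle, sizes on plane z"""
    mm=np.zeros(m.shape,np.uint8); u0,v0,u1,v1=box; mm[v0:v1,u0:u1]=m[v0:v1,u0:u1]
    c=max(cv2.findContours(mm,cv2.RETR_EXTERNAL,cv2.CHAIN_APPROX_NONE)[0],key=cv2.contourArea)
    P=np.array([ray(s,*q,z)[:2] for q in c[:,0,:]],np.float32)
    (x,y),(w,h),a=cv2.minAreaRect(P)
    if w<h: w,h,a=h,w,a+90
    return np.round([x,y,(a+90)%180-90,w,h,cv2.contourArea(c)],1)
E
python3 - <<'E'
from h import *
t=snap("top");s=snap("side")
hsv=cv2.cvtColor(t["img"],cv2.COLOR_RGB2HSV);H,S,V=[hsv[...,i].astype(int) for i in range(3)]
W=((S<60)&(V>150)); 
for n,m,b,z in [("w1",W,(188,190,208,206),10),("w2",W,(196,215,212,238),10),("w3",W,(160,252,178,272),10),
 ("green",(H>45)&(H<90)&(S>90),(236,208,262,236),10),("pencil",((H<9)|(H>172))&(S>130)&(V>90),(132,224,200,244),8),
 ("strip",V<75,(270,215,312,242),14),("tray",(H>95)&(H<125)&(S>120),(222,108,284,200),25),
 ("mkcap",V<70,(312,228,335,250),8),("mkbody",W,(325,235,368,262),7),("box",V<60,(146,120,204,180),48),
 ("grey",W,(206,130,222,178),5)]:
    try: print(n,rect(t,m.astype(np.uint8),b,z))
    except Exception as e: print(n,e)
c=t["img"][180:280,130:270]; d=s["img"][215:315,225:365]; j=t["img"][110:280,270:380]
a=np.vstack([cv2.resize(c,None,fx=2.8,fy=2.8,interpolation=2),cv2.resize(d,None,fx=2.8,fy=2.8,interpolation=2)])
b=cv2.resize(j,(363,560),interpolation=2)
cv2.imwrite("pics/crop.png",np.hstack([a,b])[:,:,::-1])
E
```

```text
w1 [485.1 145.4  72.8  27.5  17.7  61.5]
w2 [414.8 126.5  -9.5  39.9  23.3 124.5]
w3 [322.3 212.5   2.2  27.5  15.   61.5]
green [426.3  14.2  -8.1  37.   22.1 107.5]
pencil [391.5 216.9 -81.2 145.   10.7 164. ]
strip [403.3 -68.2 -67.1  14.5   2.8   1. ]
tray [5.967e+02 7.700e+00 1.000e+00 1.924e+02 1.113e+02 3.203e+03]
mkcap [ 388.9 -175.4   64.7   36.1   10.2   47. ]
mkbody [ 370.8 -215.    64.7   39.4    9.1   39. ]
box [ 599.8  198.8    7.8  119.9   99.1 1772. ]
grey [558.  103.3   1.7   7.8   2.6   1. ]
```

View pics/crop.png

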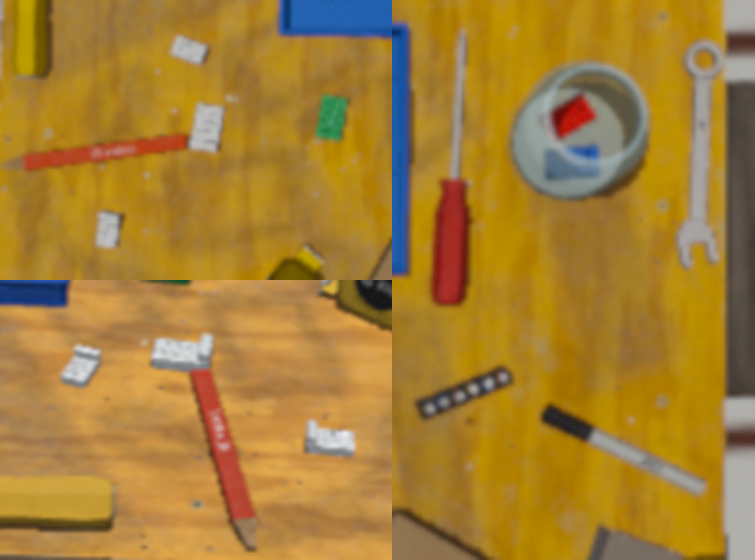

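The crop confirms (204,226) as the white spacer. It measures 40x23 mm, against 27x16 for (197,198) and (168,262), and its lip is at the robot-side end. The pencil's blunt end touches it, so the pencil goes first. Next I refine the strip, marker, jar and box positions.

```bash
cat >> h.py <<'E'
def quat(phi):
    y=np.array([np.cos(phi),np.sin(phi),0]); z=np.array([0,0,-1.])
    return R.from_matrix(np.stack([np.cross(y,z),y,z],1)).as_quat()
def best(p,deg):
    """tool-down quaternion closing along world angle deg, half turn that keeps joint 6 nearest zero"""
    o=[]
    for k in (0,np.pi):
        q=quat(np.radians(deg)+k); j=ctrl.ik(p,q)
        if j is not None: o.append((abs(j[5]),list(q)))
    return min(o)[1]
def go(x,y,z,deg): ctrl.movep([x,y,z],best([x,y,z],deg))
E
python3 - <<'E'
from h import *
t=snap("top");s=snap("side")
hsv=cv2.cvtColor(t["img"],cv2.COLOR_RGB2HSV);H,S,V=[hsv[...,i].astype(int) for i in range(3)]
M=((S<110)|(V<75))
for n,b,z in [("strip",(272,215,312,242),14),("marker",(310,228,370,262),8)]:
    print(n,rect(t,cv2.morphologyEx(M.astype(np.uint8),cv2.MORPH_CLOSE,np.ones((3,3))),b,z))
print("pencil hue ends",rect(t,(((H<9)|(H>172))&(S>130)&(V>80)).astype(np.uint8),(128,224,200,246),8))
# jar neck: top guess and side guess
print("jar",ray(t,331.5,145.5,122),ray(s,211,126.5,122), "base",proj(t,[610,-170,0]))
g=cv2.cvtColor(t["img"],cv2.COLOR_RGB2GRAY)[120:180,295:360]
d=t["img"][120:180,295:360]; e=s["img"][115:185,180:245]; f=t["img"][90:180,130:215]
cv2.imwrite("pics/jar.png",np.hstack([cv2.resize(d,(325,300)),cv2.resize(e,(280,300))])[:,:,::-1])
# box rim corners: project box hypotheses
for c in [(-57.5,-47.5),(-57.5,47.5),(57.5,47.5),(57.5,-47.5)]:
    r=R.from_euler('z',7.8,degrees=True).apply([*c,0])+[602,201,48]; print(proj(t,r).round(1),proj(s,r).round(1))
E
```

```text
strip [410.6 -96.3 -67.1  71.9  13.  112.5]
marker [ 369.  -220.1   64.7  133.8   12.5  206. ]
pencil hue ends [391.3 216.9 -81.7 145.   10.9 167. ]
jar [ 604.4600216  -175.51165382  122.        ] [ 606.08521681 -168.88073111  122.        ] base [320.47966836 152.25967139]
[195.6 169.4] [218.4 226.2]
[157.2 173.7] [219.  257.1]
[152.8 128.1] [151.2 260.2]
[190.9 123.9] [157.  228.7]
```

View pics/jar.png

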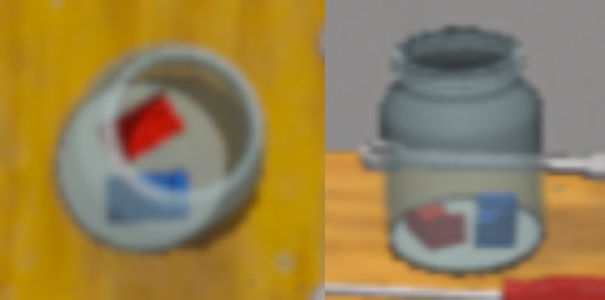

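In the enlarged jar view, the neck ring centre is at top (332.6,144.4) and side (210.9,126.2). The red and blue spacers lie inside. Now the pencil.

```bash
cat >> h.py <<'E'
def pick(x,y,deg,opening,z,force,lift=120):
    ctrl.command_gripper(opening); go(x,y,90,deg)
    ctrl.move_linear([x,y,z],rate=100,guard=10)
    zz=ctrl.get_ee_pos()[2]
    if zz<z+3: 
        ctrl.command_gripper(0,force)
    g=ctrl.get_finger_gap()
    ctrl.move_linear([x,y,lift],rate=150)
    print("pick z",round(zz,1),"gap",round(g,1),round(ctrl.get_finger_gap(),1),"F",round(ctrl.get_grasp_force(),1),"t",ctrl.get_time_s())
E
python3 - <<'E'
from h import *
t=snap("top");s=snap("side")
print("jar",ray(t,332.6,144.4,122),ray(s,212.9,169.8,5),ray(t,324.8,151.6,20),"tip",ray(t,131.8,237.9,8))
pick(390,227.8,8.4,40,1.5,25)
snap("top","top1");snap("side","side1")
E
```

```text
jar [ 607.09765452 -178.0474944   122.        ] [ 606.45216489 -169.3814185     5.        ] [ 608.35909087 -177.76452998   20.        ] tip [379.0475211  306.25503087   8.        ]
pick z 1.7 gap 14.7 14.5 F 25.0 t 7.05
```

View pics/side1.png

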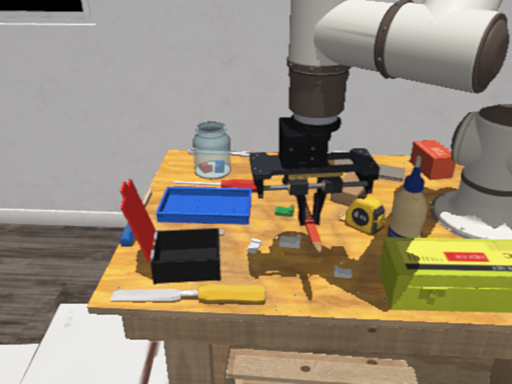

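The side view shows the pencil held near its middle, level at (312,235).

```bash
cat >> h.py <<'E'
def lay(x,y,deg,z,opening):
    go(x,y,120,deg); ctrl.move_linear([x,y,z],rate=100,guard=6)
    zz=ctrl.get_ee_pos()[2]
    ctrl.command_gripper(opening); ctrl.hold(.2); ctrl.move_linear([x,y,120],rate=150); print("laid z",round(zz,1),"t",ctrl.get_time_s())
def drop(x,y,deg,z=131):
    go(x,y,200,deg); ctrl.move_linear([x,y,z],rate=120,guard=6); print("drop z",ctrl.get_ee_pos().round(1) if hasattr(ctrl.get_ee_pos(),'round') else ctrl.get_ee_pos())
    ctrl.command_gripper(50); ctrl.hold(.3); ctrl.move_linear([x,y,200],rate=150)
E
python3 - <<'E'
from h import *
lay(596.7,26,91,6.5,26)
a=np.radians(-9.5)
pick(414.8+4*np.cos(a),126.5+4*np.sin(a),80.5,45,2,25,lift=150)
go(480,60,200,80)
snap("top","top2");s=snap("side","side2")
i=s["img"][115:315,120:320]; t=snap("top")["img"][90:290,140:380]
cv2.imwrite("pics/c2.png",np.hstack([cv2.resize(i,(400,400)),cv2.resize(t,(400,400))])[:,:,::-1])
E
```

```text
laid z 7.2 t 11.85
pick z 2.3 gap 23.9 23.6 F 24.9 t 16.0333
```

View pics/c2.png

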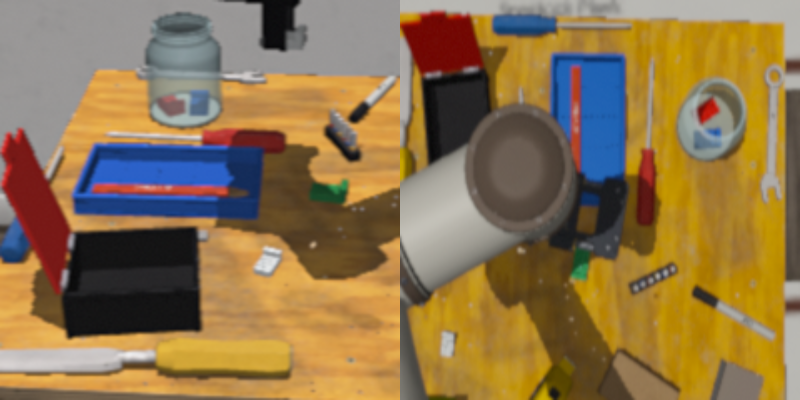

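The pencil lies flat in the tray (crop (170,188)). The white spacer is held at the fingertips (295,38). Drop it, then pick the green one.

```bash
cat >> h.py <<'E'
def drop_spacer(J,deg,pq,ang):
    """J jar xy; pq tool quat at pick; ang spacer x world deg at pick; spacer centre goes over J"""
    v=R.from_quat(pq).inv().apply([np.cos(np.radians(ang)),np.sin(np.radians(ang)),0])
    q=best([J[0],J[1],200],deg); o=R.from_quat(q).apply(v)*4
    print("offset",o.round(1)); drop(J[0]+o[0],J[1]+o[1],deg)
E
python3 - <<'E'
from h import *
J=(606.8,-176.5)
drop_spacer(J,90,best([418.7,125.8,90],80.5),-9.5)
go(480,-60,200,90)
s=snap("side","side3"); t=snap("top")
hsv=cv2.cvtColor(t["img"],cv2.COLOR_RGB2HSV);H,S,V=[hsv[...,i].astype(int) for i in range(3)]
try: print("green",rect(t,((H>45)&(H<90)&(S>90)).astype(np.uint8),(236,208,262,236),10))
except Exception as e: print(e)
cv2.imwrite("pics/c3.png",np.hstack([cv2.resize(s["img"][110:190,170:330],(480,240),interpolation=2),cv2.resize(t["img"][120:180,290:370],(320,240),interpolation=2)])[:,:,::-1])
print(ctrl.get_time_s())
E
```

```text
offset [-4. -0.  0.]
drop z [ 603.4 -176.6  131.8]
green [421.4  15.3 -10.   26.7  20.9  62.5]
23.7583
```

View pics/c3.png

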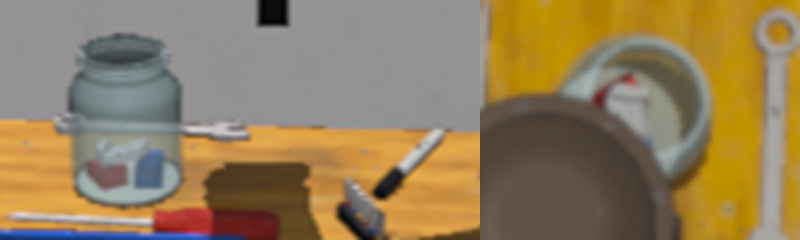

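The white spacer is in the jar (crop (120,150)) and the jar is standing. Next are the green spacer, whose lip faces the robot, and then the marker.

Run:
```python
from h import *
J=(606.8,-176.5); a=np.radians(-8.5)
x,y=426.3+4*np.cos(a),14.2+4*np.sin(a)
pick(x,y,81.5,45,2,25,lift=150); pq=ctrl.get_tcp_rot()
drop_spacer(J,90,pq,-8.5)
pick(369,-220.1,-25.3,40,1.5,20,lift=150)
go(596.7,-60,200,91)
s=snap("side"); t=snap("top")
cv2.imwrite("pics/c4.png",np.hstack([cv2.resize(s["img"][50:250,140:340],(400,400),interpolation=2),cv2.resize(t["img"][90:290,180:380],(400,400),interpolation=2)])[:,:,::-1])
```

```text
pick z 2.5 gap 23.6 24.0 F 25.0 t 27.4833
offset [-4. -0.  0.]
drop z [ 603.4 -176.6  131.8]
pick z 1.7 gap 11.3 11.5 F 20.0 t 36.525
```

View pics/c4.png

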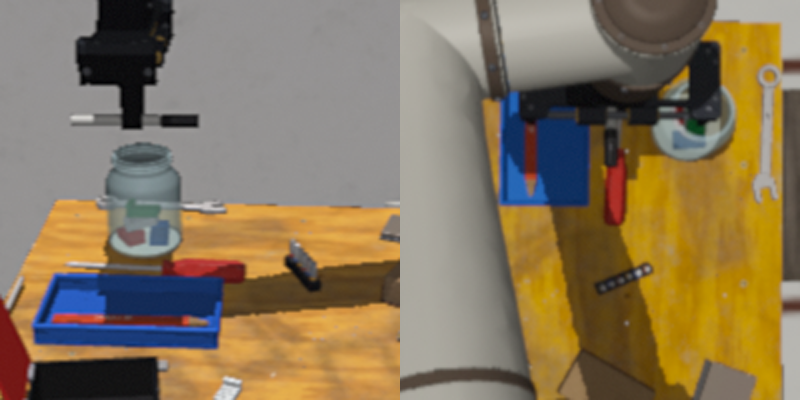

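Green is in the jar at crop (143,208) and the marker is held level at (130,120). Lay the marker in the tray, then take the strip.

Run:
```python
from h import *
lay(596.7,-12,91,6,26)
pick(410.6,-96.3,22.9,50,4,30,lift=150)
go(470,-60,220,97.8)
s=snap("side"); t=snap("top")
cv2.imwrite("pics/c5.png",np.hstack([cv2.resize(s["img"][80:280,110:310],(400,400),interpolation=2),cv2.resize(t["img"][90:290,140:340],(400,400),interpolation=2)])[:,:,::-1])
```

```text
laid z 6.7 t 41.5917
pick z 4.3 gap 15.9 15.3 F 30.0 t 46.1667
```

View pics/c5.png

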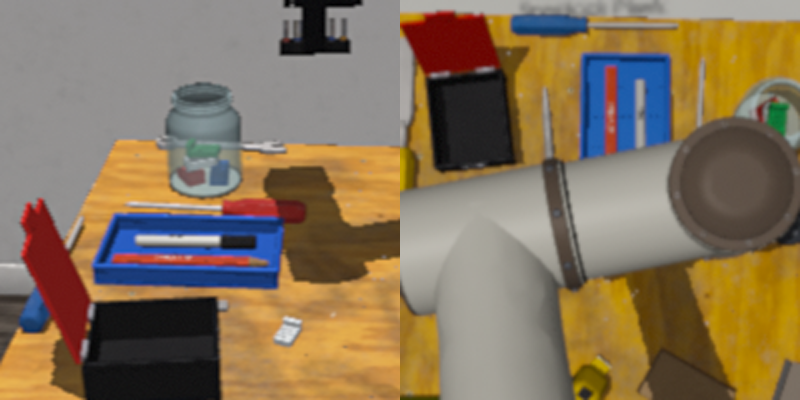

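Marker and pencil both lie in the tray, at crop (195,241) and (190,261). The strip is held upright at (315,40). Put it into the box lengthwise, to keep the gripper body clear of the lid.

Run:
```python
from h import *
x,y=595.5,200.2
go(x,y,230,97.8); ctrl.move_linear([x,y,60],rate=150,guard=12); print(ctrl.get_ee_pos())
if ctrl.get_ee_pos()[2]<63:
    print(ctrl.move_linear([x,y,7],rate=60,guard=6),ctrl.get_ee_pos())
    if ctrl.get_ee_pos()[2]<12:
        ctrl.command_gripper(28); ctrl.hold(.2); ctrl.move_linear([x,y,230],rate=150)
        go(600,0,250,97.8)
s=snap("side"); t=snap("top")
print(ctrl.get_time_s())
cv2.imwrite("pics/c6.png",np.hstack([cv2.resize(s["img"][130:330,80:280],(400,400),interpolation=2),cv2.resize(t["img"][80:200,120:240],(400,400),interpolation=2)])[:,:,::-1])
```

```text
[596.23981306 200.48280358  61.12914333]
True [594.7246686  199.74650161   7.66473261]
53.9667
```

View pics/c6.png

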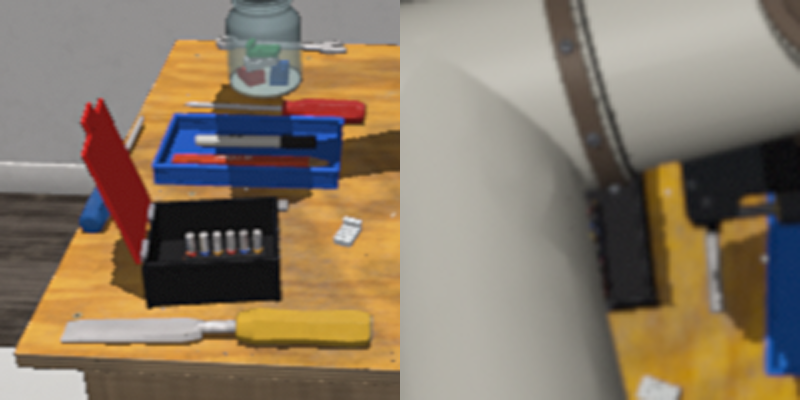

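The strip stands in the box, bits up, with six tips around crop (225,242). Now the lid.

Run:
```python
from h import *
B=lambda l,z:[602+l*np.cos(np.radians(7.8)),201+l*np.sin(np.radians(7.8)),z]
ctrl.command_gripper(0,10)
go(*B(137,250),97.8); ctrl.move_linear(B(137,135),rate=150)
for l in (70,50,35): print(ctrl.move_linear(B(l,135),rate=80,guard=25),ctrl.get_ee_pos(),ctrl.get_wrist_force())
ctrl.hold(1); ctrl.move_linear(B(40,260),rate=150); go(450,-250,300,97.8); ctrl.hold(.5)
s=snap("side"); t=snap("top"); print(ctrl.get_time_s())
cv2.imwrite("pics/c7.png",np.hstack([cv2.resize(s["img"][110:310,80:280],(400,400),interpolation=2),cv2.resize(t["img"][90:290,130:330],(400,400),interpolation=2)])[:,:,::-1])
```

```text
False [671.73156495 210.59962677 135.06770083] [-0.4971383   0.46632652  0.29274384]
False [651.81135916 207.84290656 135.16193342] [0.66364582 0.14309742 0.3233362 ]
False [636.93879707 205.84677517 135.19971152] [ 1.16029197 -0.06683832  0.16863455]
63.0417
```

View pics/c7.png

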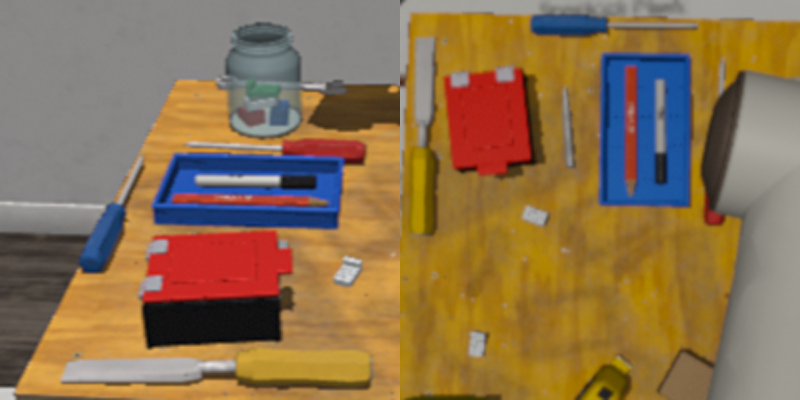

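The red lid is shut flat (crop (215,265)). Both pens lie in the tray, the jar stands with the spacers inside, and the arm is clear. Handing in.

```bash
python3 -c "
from workcell import ctrl
print(ctrl.finish_job(),ctrl.get_time_s())"
```

```text
the job is handed in; nothing more can be done
the job is handed in; nothing more can be done
```

I handed the job in after about 63 s of the 136 s allowed; no verdict came back, but the last pictures show both spacers in the upright jar, the pencil and marker flat in the tray, and the red lid shut over the bit strip, which stood bits up when the lid closed.

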